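# Hang the weight on the snap hook

## Task

Pick the standing steel weight up by the flat top of its bow and hang it on the snap hook of the stand: push the sprung gate inward with the bow itself, slide the bow sideways past the gate's free end and the nose block to over the fixed nose bar, and let the gate snap shut behind it. How far the hook sticks out of its stand is not measured, so work by feel: open the gate only as far as the bow needs to pass, never near its hard stop, and never load the hook or stand with more than 20 N. Set the bow down gently on the nose bar, let go so that the weight hangs there still, and leave the other things where they are.

Things in the scene. Friction and masses are not known exactly. Their poses are not given: they have to be found in the camera images.
- weight_grip (a point): Where to grip the weight: middle of the flat steel crown plate on top of its bow, 6 mm below its top edge, 18 mm above its underside, 118 mm above the foot; z up. The plate is 54 mm along x, 9 mm thick along y, 24 mm high. Grip across the thickness (closing along y), firmly: pressing the gate twists the bow in the grip.
- weight: Loose weight (0.17 to 0.34 kg): dark steel cylinder 44 mm across, 45 mm high, standing upright, with a rigid steel bow on top; 124 mm high in all. Origin at its foot. The bow is a closed frame in the x-z plane: the crown plate across two upright round legs, 9 mm thick, at x = -22.5 and +22.5 mm. Its opening is 36 mm wide (x) and 45 mm high.
- bracket: Fixed stand: base plate 80 x 100 mm, square post, and on top (at 190 mm) a dark sleeve 36 x 34 mm that clamps the shank of a snap hook. Origin at the centre of the base's underside, on the table; z up; the hook sticks out towards -x. The shank may be drawn out by e = 0 to 60 mm: fixed during the job, NOT measured.
- sleeve (a point): Centre of the stand's sleeve, 170 mm above the table; axes as the stand's. The hook is a level closed loop of 8 mm round bar at this height. Measured from here, its mouth side is the line x = -(70 + e) mm, with the gate and beyond it the nose bar; the back bar runs parallel, 30 mm behind that line; the side bars are at y = -46 and +54 mm.
- gate (a joint): Angle of the gate, rad: 0 shut, hard stop at 0.66; never open it past 0.60. It swings inward (stand's +x) only: a straight 7 mm bar on the mouth line, hinged at y = -38 mm, free end at y = +11 mm, shut by a spring (2.4 N at the free end to start opening, 5.5 N at the stop). A leg at y = 0 touches the shut gate with its centre 8 mm in front of the mouth line.
- nose (a point): Point on the stand level with the nose bar's middle (y = 32 mm, 170 mm up; not its x, which is the mouth line's). The fixed nose bar, 8 mm round, runs to y = +44 mm from a blunt square end block at y = 11.5 to 19.5 mm that reaches 6 mm behind the mouth line. A leg 19.5 to 23 mm past first touch of the gate (0.50 to 0.57 rad at y = 0) clears the block; beyond y = +25 mm the gate is free to shut.
- tin: Round tin of wax with a brown lid, 79 mm across, 35 mm high, loose; origin at its underside. Leave it.
- jar: White screw jar with a yellow lid, 68 mm across, 90 mm high, loose; origin at its underside. Leave it.
- tape: Yellow tape measure, 59 x 84 x 69 mm high, loose; origin at its underside. Leave it.

How it is judged:
By the outcome, as a careful person would: the job done as asked, in the order asked, and still so for the second after the job is handed in, with the robot touching nothing.
It also fails if it takes over 45 s, if anything falls off the work surface, if the arm or the gripper's body presses on something with over 40 N, if the wrist force passes 120 N, or if a joint passes its speed limit or range.

## Robot

A 6-joint arm with a two-finger parallel gripper is mounted at the origin on the work surface; the furniture and walls round the work are solid. World frame = base frame: x ahead of the robot, y to its left, z up, the work surface at z = 0. Lengths are in m, angles in rad, forces in N, time in s.
With the tool pointing down it reaches from about 0.25 to 0.8 m from the base axis. Payload 3.9 kg.
Tool frame: the origin (TCP) lies on the centre line of the jaws, within the pads' length; the fingertips stand 8 mm ahead of it and the grasp point (between the pads) lies 11 mm behind it; z points along the fingers, y is the direction in which the jaws open and shut (so a half turn about z gives the same grasp; the last joint's range is limited). The gripper opens to 85 mm and grips with 20 to 120 N. Pads are 22 mm wide; open, the fingers measure 114 mm over their backs; the gripper's body (76 mm by 85 mm) begins 54 mm behind the grasp point. The pads swing forward as they close: fully open they stand 13 mm farther back than shut.
Start: joints at [1.259, 0.26, -0.138, 1.173, 0, 1.571], TCP at [0.161, 0.5, 0.239] pointing down, gripper open.
Joint ranges: [-2.78, 2.78], [-0.83, 1.72], [-1.28, 1.37], [-1.9, 2.12], [-1.57, 1.48], [-3.14, 3.14]. Speed limits (rad/s): [2.57, 2.57, 3.14, 3.14, 3.14, 3.14].

## Interface

Orientations are given as a unit quaternion [x, y, z, w].
In Python, from workcell import ctrl, vision, finish_job gives the robot as it stands.
- The arm moves only by the tool step_arm, never from a script. Its argument "deltas" is a list of rows, each a list of 3 entries, a list of its own where there are three numbers: the shift along the world's x, y, z normalised to -1 to 1, where 1 is 25 mm, then the turn, a rotation vector about the world's x, y, z normalised to -1 to 1, where 1 is 6 degrees, then the opening, from 0 (shut) to 1 (fully open). A call has 1 to 20 rows; each row shifts and turns the commanded pose from where the row before left it; what a row does not reach is not made up. A row lasts 1/10 s, in which the tool goes at most 50 mm and 8.59 degrees, less where a joint would pass 70% of its speed; a pose out of reach is approached as far as the arm can. A call with a number of a shift or a turn outside -1 to 1 is refused whole. A call with a gripper value outside its range is refused whole. The fingers move at their own pace and stop on an object; "force" is the grip in N (left out, the last holds). Time passes only in rows, so rows that do not move let the fingers close. It gives the time, the measured TCP pose, the force and the opening at its end, in the units of the state.
- ctrl.sense(): the state, without advancing time (a new reading comes with each control period).
- vision.grab_frame(name): name is "scene" or "top" or "wrist"; returns a dict with "color" (384x512x3 uint8, red, green, blue), "range_z" (384x512 float32, m along the optical axis (not along the pixel's ray), 0 where there is no reading), "intrinsics" (3x3 intrinsics, pixels), "R" (3x3) and "t" (3): a world point X has camera coordinates R X + t; the wrist camera has in their place "tool_from_camera" (4x4, takes a point from camera to tool coordinates, whose origin is the TCP and whose axes are the flange's). Camera axes: x right, y down, z forward; pixel columns grow to the right and rows downward; lengths in m; the calibration is good to about 2 mm. A picture is of the moment at which its call begins: read the wrist's pose just before it.
- finish_job(): hands the job in, once; it reports no verdict.
The state is a dict: "time": time; "q": joint angles; "joint_velocities": joint speeds; "effort": joint torques, N m; "eef_pos": TCP position; "tcp_rot": TCP orientation; "wrist_force": force on the tool from outside, world axes, zero at the start; "torque": the same for the moment, N m; "grip_width": opening from 0.0 (shut) to 1.0 (fully open).
Only numpy, scipy, OpenCV 4.12 (cv2) and the standard library are available. Lean on these libraries where they do the work, as an engineer would, in place of code of your own. Each camera call takes 0.05 s, during which the arm holds its last target.

## Working session

There is one attempt and no reset: what is moved stays moved. The work goes in short steps, Python scripts to look and compute and a tool call to move; the robot and the scene stay as the last step left them, time stands still between calls to the robot, and variables do not carry over. Pictures are saved under pics/ and viewed, and the job is handed in when it is done.

Besides the shell and the picture viewer there is one more tool, called after "Emit:" in YAML: its name, and indented under it one key for each argument. step_arm: Moves the arm, as the interface text tells. Scaled input: -1 to 1 covers 25 mm each way for a shift and 6 degrees each way for a turn. Its arguments: {"type":"object","properties":{"deltas":{"type":"array","items":{"type":"array"}},"force":{"type":"number"}},"required":["deltas"]}

```bash
ls; mkdir -p pics
python3 - <<'E'
from workcell import ctrl, vision
import cv2,numpy as np
s=ctrl.sense(); print(s)
for n in ["scene","top"]:
    f=vision.grab_frame(n); np.savez(f"{n}.npz",**f)
    cv2.imwrite(f"pics/{n}1.png",f["color"][:,:,::-1]); print(n,f["intrinsics"],f["R"],f["t"])
E
```

```text
pics
{'time': 0.0, 'q': array([ 1.25901273e+00,  2.60697269e-01, -1.39376056e-01,  1.17268557e+00,
        1.10629411e-06,  1.57078129e+00]), 'joint_velocities': array([ 0.00104586, -0.00022648, -0.00091045,  0.0003805 ,  0.00010716,
        0.00189514]), 'effort': array([-1.24421800e-03, -4.05675960e+01,  2.53924298e+01,  1.86670694e-02,
        2.30234646e-04, -2.07665062e-05]), 'eef_pos': array([0.16084394, 0.49905887, 0.23845529]), 'tcp_rot': array([ 1.55253647e-01,  9.87874153e-01, -9.69298716e-04, -1.52909213e-04]), 'wrist_force': array([0.06826526, 0.61259033, 0.37361092]), 'torque': array([0.01420908, 0.03578952, 0.06583936]), 'grip_width': 1.0011462422009951}
scene [[448.52100184   0.         254.70108211]
 [  0.         448.52100184 195.97288669]
 [  0.           0.           1.        ]] [[ 0.51916461 -0.85462503  0.00917409]
 [-0.64521591 -0.39894781 -0.6515651 ]
 [ 0.56050383  0.33235027 -0.75853725]] [-0.21970779  0.37348231  0.88426186]
top [[490.61204573   0.         259.87376293]
 [  0.         490.61204573 195.04194352]
 [  0.           0.           1.        ]] [[ 0.02356274 -0.99957939 -0.01690705]
 [-0.99537377 -0.02188122 -0.09355354]
 [ 0.09314425  0.01903321 -0.99547069]] [0.03373572 0.47108775 1.31524595]
```

View pics/scene1.png

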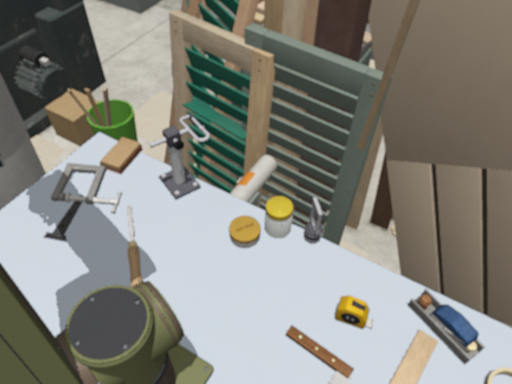

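View pics/top1.png

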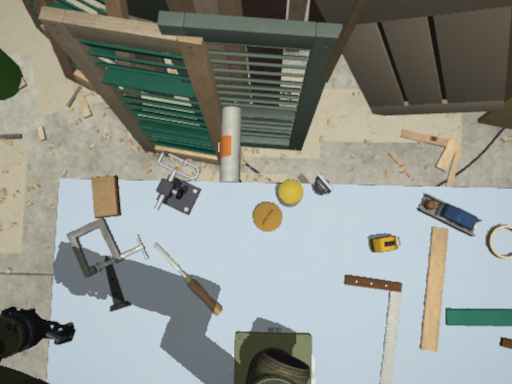

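The scene view shows the stand at about (180,165), its hook going up and right to (195,128). The weight is at (315,220), the tin at (245,230), the jar at (279,215) and the tape at (352,310). In the top view the stand is at (178,193), the hook at (178,165) and the weight at (322,185).

Run:
```python
import cv2,numpy as np
a=np.load("scene.npz");b=np.load("top.npz")
A=cv2.resize(a["color"][100:250,130:340,::-1],None,fx=3.8,fy=3.8,interpolation=cv2.INTER_CUBIC)
B=cv2.resize(b["color"][135:240,140:350,::-1],None,fx=3.8,fy=3.8,interpolation=cv2.INTER_CUBIC)
cv2.imwrite("pics/sc_crop.png",A);cv2.imwrite("pics/top_crop.png",B)
```

```text
(no output)
```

View pics/sc_crop.png

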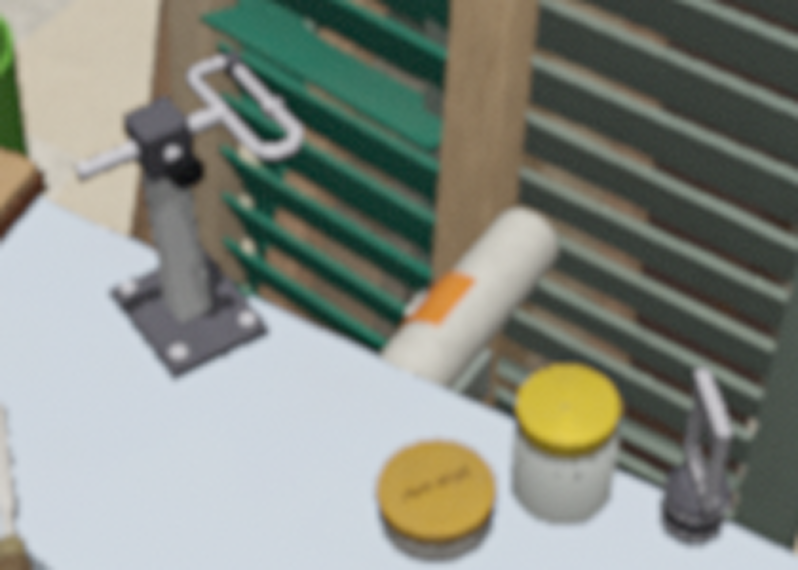

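View pics/top_crop.png

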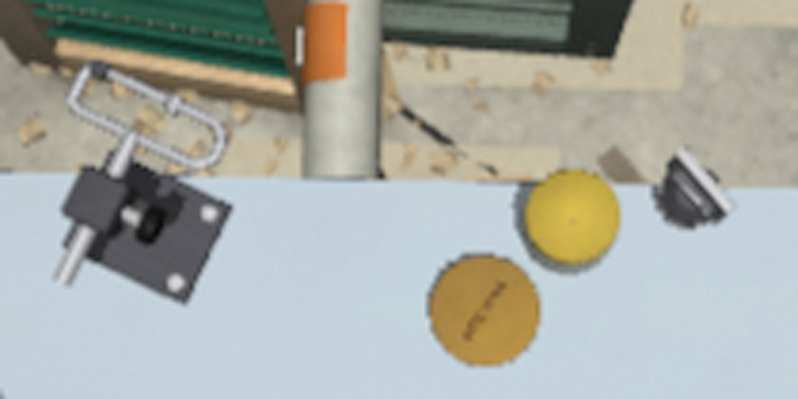

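```bash
cat > h.py <<'E'
import numpy as np
def pts(f):
    z=f["range_z"];K=f["intrinsics"];v,u=np.mgrid[0:z.shape[0],0:z.shape[1]]
    c=np.stack([(u-K[0,2])/K[0,0]*z,(v-K[1,2])/K[1,1]*z,z],-1)
    return (c-f["t"])@f["R"]      # R^T (c-t)
def ray(f,u,v,h):
    K=f["intrinsics"];R=f["R"];t=f["t"];u=np.asarray(u,float);v=np.asarray(v,float)
    d=np.stack([(u-K[0,2])/K[0,0],(v-K[1,2])/K[1,1],np.ones_like(u)],-1)@R
    o=-R.T@t; s=(h-o[2])/d[...,2]
    return o+d*s[...,None]
def proj(f,X):
    c=np.asarray(X)@f["R"].T+f["t"];p=c@f["intrinsics"].T;return p[...,:2]/p[...,2:]
E
python3 - <<'E'
import numpy as np,cv2
from h import *
for n,(u0,u1,v0,v1) in {"top":(300,345,165,205),"scene":(300,330,190,250)}.items():
    f=dict(np.load(n+".npz"));P=pts(f)
    m=np.zeros(P.shape[:2],bool);m[v0:v1,u0:u1]=1
    w=P[m&(P[...,2]>.015)&(P[...,2]<.2)]
    print(n,len(w))
    hi=w[(w[:,2]>.095)&(w[:,2]<.135)]; lo=w[w[:,2]<.06]
    for nm,q in(("hi",hi),("lo",lo)):
        if len(q)>5:
            (c,s,a)=cv2.minAreaRect(q[:,:2].astype(np.float32)*1000); print(nm,len(q),np.median(q,0),q[:,2].max(),c,s,a)
    # stand
    m=np.zeros(P.shape[:2],bool)
    if n=="top": m[145:220,150:210]=1
    else: m[105:200,145:225]=1
    w=P[m&(P[...,2]>.17)&(P[...,2]<.20)]
    print("stand >.17",len(w)); print(np.round(w[::max(1,len(w)//25)],3).tolist())
E
```

```text
top 310
hi 103 [ 0.49502403 -0.11973534  0.12136277] 0.12886682378298783 (475.8460998535156, -101.77713012695312) (51.6718864440918, 71.72248077392578) 46.811832427978516
lo 158 [ 0.49071212 -0.11374439  0.04178102] 0.059790426063784805 (492.00750732421875, -100.97065734863281) (47.086341857910156, 81.34678649902344) 10.583561897277832
stand >.17 706
[[0.558, 0.278, 0.177], [0.549, 0.282, 0.176], [0.545, 0.246, 0.173], [0.538, 0.231, 0.175], [0.531, 0.229, 0.173], [0.525, 0.215, 0.178], [0.517, 0.275, 0.172], [0.514, 0.196, 0.172], [0.505, 0.249, 0.175], [0.501, 0.252, 0.172], [0.499, 0.198, 0.175], [0.494, 0.217, 0.174], [0.486, 0.267, 0.189], [0.482, 0.259, 0.183], [0.476, 0.254, 0.196], [0.471, 0.269, 0.188], [0.466, 0.285, 0.192], [0.464, 0.259, 0.189], [0.459, 0.29, 0.188], [0.457, 0.281, 0.189], [0.454, 0.271, 0.189], [0.454, 0.25, 0.171], [0.449, 0.275, 0.17], [0.444, 0.241, 0.18], [0.431, 0.288, 0.174], [0.419, 0.288, 0.17]]
scene 491
hi 147 [ 0.49230052 -0.12318618  0.12092436] 0.12713079744936795 (497.8338928222656, -120.7843246459961) (55.76415252685547, 9.985367774963379) 41.503021240234375
lo 278 [ 0.48615704 -0.12084436  0.03863514] 0.05951752879201406 (495.384033203125, -120.51810455322266) (44.753990173339844, 39.93504333496094) 83.7306137084961
stand >.17 601
[[0.558, 0.279, 0.177], [0.535, 0.294, 0.174], [0.548, 0.266, 0.171], [0.544, 0.247, 0.172], [0.48, 0.283, 0.189], [0.483, 0.267, 0.191], [0.506, 0.255, 0.176], [0.481, 0.259, 0.19], [0.47, 0.266, 0.191], [0.459, 0.286, 0.187], [0.505, 0.246, 0.171], [0.474, 0.251, 0.189], [0.462, 0.26, 0.19], [0.454, 0.266, 0.191], [0.452, 0.261, 0.191], [0.448, 0.261, 0.191], [0.449, 0.262, 0.187], [0.449, 0.28, 0.175], [0.501, 0.194, 0.176], [0.46, 0.238, 0.183], [0.449, 0.265, 0.175], [0.431, 0.286, 0.176], [0.425, 0.288, 0.177], [0.426, 0.287, 0.173], [0.445, 0.236, 0.179], [0.444, 0.237, 0.17]]
```

Run:
```python
import numpy as np,cv2
from h import *
for n in("top","scene"):
    f=dict(np.load(n+".npz"));P=pts(f)
    hsv=cv2.cvtColor(f["color"],cv2.COLOR_RGB2HSV)
    # weight crown
    m=np.zeros(P.shape[:2],bool)
    if n=="top": m[165:205,315:345]=1
    else: m[190:250,300:330]=1
    m&=(hsv[...,1]<60)&(P[...,2]>.105)&(P[...,2]<.135)
    v,u=np.nonzero(m); q=P[m]
    print(n,"crown",len(q),cv2.minAreaRect(q[:,:2].astype(np.float32)*1000),"zmed",np.median(q[:,2]), "uv",u.min(),u.max(),v.min(),v.max())
    # sleeve
    m=np.zeros(P.shape[:2],bool)
    if n=="top": m[145:225,150:210]=1
    else: m[105:200,145:225]=1
    s=m&(P[...,2]>.184)&(P[...,2]<.198)&(f["color"].max(-1)<110)
    q=P[s]; print("sleeve top",len(q),cv2.minAreaRect(q[:,:2].astype(np.float32)*1000),np.median(q,0))
    b=m&(P[...,2]>.003)&(P[...,2]<.02)&(f["color"].max(-1)<110)&(P[...,0]>.3)
    q=P[b]; print("base",len(q),cv2.minAreaRect(q[:,:2].astype(np.float32)*1000),np.median(q,0))
    k=m&(P[...,2]>.155)&(P[...,2]<.185)&(P[...,0]>.488)
    q=P[k]; print("hook",len(q),cv2.minAreaRect(q[:,:2].astype(np.float32)*1000),np.median(q,0))
    np.save(n+"_hook.npy",q)
```

```text
top crown 96 ((496.269775390625, -120.8035888671875), (52.454681396484375, 10.241168022155762), 40.16472625732422) zmed 0.12170569732702369 uv 317 332 174 191
sleeve top 192 ((462.5997619628906, 259.2938232421875), (55.14414596557617, 35.31482696533203), 64.84661865234375) [0.46693491 0.26867201 0.18931115]
base 589 ((468.8438415527344, 270.1973571777344), (98.21283721923828, 77.1750259399414), 66.27999877929688) [0.45867251 0.25613837 0.00973823]
hook 370 ((514.2171630859375, 246.54510498046875), (107.832275390625, 59.732261657714844), 65.39762115478516) [0.52050856 0.24961443 0.17328728]
scene crown 130 ((497.8338928222656, -120.7843246459961), (55.76415252685547, 9.985367774963379), 41.503021240234375) zmed 0.12180368192326557 uv 312 321 196 219
sleeve top 92 ((462.3470458984375, 262.4466552734375), (58.21140670776367, 33.86509323120117), 59.76712417602539) [0.46338038 0.26658058 0.18875368]
base 318 ((614.8834228515625, 281.986328125), (407.1585693359375, 107.51951599121094), 5.91725492477417) [0.46544494 0.25881143 0.00966214]
hook 288 ((514.96337890625, 245.46456909179688), (110.36614990234375, 59.872108459472656), 63.727622985839844) [0.52090486 0.25174846 0.17262703]
```

```bash
python3 - <<'E'
import numpy as np,cv2
from h import *
f=dict(np.load("top.npz"))
print("sleeve ctr ray",ray(f,[165.5],[187.6],.19))
for n in("top","scene"):
    f=dict(np.load(n+".npz"));q=np.load(n+"_hook.npy")
    q=q[(q[:,2]>.160)&(q[:,2]<.182)]
    # use rays onto z=.172 rather than noisy depth
    uv=proj(f,q); r=ray(f,uv[:,0],uv[:,1],.172)
    B=np.array([.4688,.2702])
    for a in (64,65,66,67):
        th=np.radians(a+90); ex=np.array([np.cos(th),np.sin(th)]);ey=np.array([-ex[1],ex[0]])
        s=np.c_[(r[:,:2]-B)@ex,(r[:,:2]-B)@ey]*1000
        mo=s[(s[:,0]<np.percentile(s[:,0],1)+16)&(s[:,1]>-30)&(s[:,1]<45)]
        bk=s[(s[:,0]>-80)&(s[:,0]<-45)]
        p=np.polyfit(mo[:,1],mo[:,0],1)
        print(n,a,"mouth slope",np.degrees(p[0]),"x at 0",p[1],len(mo),"y range",np.percentile(s[:,1],[0,1,99,100]),"x range",np.percentile(s[:,0],[0,1]))
    if 1:
        a=66;th=np.radians(a+90); ex=np.array([np.cos(th),np.sin(th)]);ey=np.array([-ex[1],ex[0]])
        s=np.c_[(r[:,:2]-B)@ex,(r[:,:2]-B)@ey]*1000
        im=np.full((500,500,3),255,np.uint8)
        for x,y in s: cv2.circle(im,(int(250+y*3),int(100+(x+110)*3)),2,(0,0,255 if n=="top" else 0),-1)
        for k in range(-60,70,10): cv2.line(im,(250+k*3,90),(250+k*3,95),(255,0,0),1)
        for k in range(-110,0,10): cv2.line(im,(20,100+(k+110)*3),(30,100+(k+110)*3),(255,0,0),1)
        cv2.imwrite(f"pics/hook_{n}.png",im)
E
python3 -c "
import cv2,numpy as np
cv2.imwrite('pics/hooks.png',cv2.resize(np.hstack([cv2.imread('pics/hook_top.png'),cv2.imread('pics/hook_scene.png')]),(800,400)))"
```

```text
sleeve ctr ray [[0.46743841 0.26762207 0.19      ]]
top 64 mouth slope -1.4441228253369773 x at 0 -76.05923977159006 99 y range [-52.71279338 -51.85603716  53.57539845  54.68617347] x range [-81.52926102 -80.61181056]
top 65 mouth slope -0.7163239379485139 x at 0 -76.03603797358426 99 y range [-51.54376613 -50.7362415   54.58717222  55.68944789] x range [-81.30117251 -80.28372173]
top 66 mouth slope 0.19273814544053122 x at 0 -76.01781183312846 98 y range [-50.4057998  -49.63059524  55.66765601  56.78188623] x range [-81.25607861 -80.44841955]
top 67 mouth slope 1.2703454317667175 x at 0 -76.06179664518199 97 y range [-49.49252916 -48.65518632  56.79999322  57.94121028] x range [-81.94750742 -80.76808768]
scene 64 mouth slope -1.4485099644658992 x at 0 -76.24158307817466 71 y range [-53.53257467 -52.67781004  55.04334151  56.85170274] x range [-83.68081486 -82.23064259]
scene 65 mouth slope -0.7164325778378667 x at 0 -76.17892255128999 72 y range [-52.14059884 -51.44704968  56.14436899  57.89939173] x range [-84.55434142 -82.84791088]
scene 66 mouth slope -0.25525533577224024 x at 0 -76.05011183846477 72 y range [-51.01216468 -50.2887838   57.22829434  58.929444  ] x range [-85.40211189 -83.27472588]
scene 67 mouth slope 0.6661524941122245 x at 0 -76.0443441262562 72 y range [-50.09809105 -49.18245363  58.2947874   59.94154579] x range [-86.22386806 -84.11080076]
```

View pics/hooks.png

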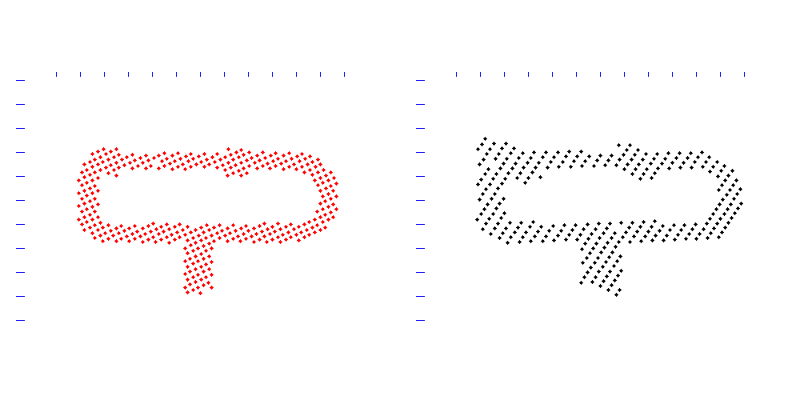

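The crown is centred at about (0.497, -0.121) with its long axis at 41°. The stand yaw is about 156°, and the hook's mouth line is about 76 mm from the base centre. I'm moving over the weight now.

Emit:
step_arm:
  deltas:
    - [[0.45, -0.83, -0.05], [0, 0, -0.67], 0.5]
    - [[0.45, -0.83, -0.05], [0, 0, -0.67], 0.5]
    - [[0.45, -0.83, -0.05], [0, 0, -0.67], 0.5]
    - [[0.45, -0.83, -0.05], [0, 0, -0.67], 0.5]
    - [[0.45, -0.83, -0.05], [0, 0, -0.67], 0.5]
    - [[0.45, -0.83, -0.05], [0, 0, -0.67], 0.5]
    - [[0.45, -0.83, -0.05], [0, 0, -0.67], 0.5]
    - [[0.45, -0.83, -0.05], [0, 0, -0.67], 0.5]
    - [[0.45, -0.83, -0.05], [0, 0, -0.67], 0.5]
    - [[0.45, -0.83, -0.05], [0, 0, -0.67], 0.5]
    - [[0.45, -0.83, -0.05], [0, 0, -0.67], 0.5]
    - [[0.45, -0.83, -0.05], [0, 0, -0.67], 0.5]
    - [[0.45, -0.83, -0.05], [0, 0, -0.67], 0.5]
    - [[0.45, -0.83, -0.05], [0, 0, -0.67], 0.5]
    - [[0.45, -0.83, -0.05], [0, 0, -0.67], 0.5]

```text
time: 1.6
eef_pos: [0.3298, 0.1874, 0.2202]
tcp_rot: [0.632, 0.775, -0.0, -0.0]
wrist_force: [0.1, 0.4, -1.1]
grip_width: 0.502
```

Emit:
step_arm:
  deltas:
    - [[0.45, -0.82, -0.05], [0, 0, -0.67], 0.5]
    - [[0.45, -0.82, -0.05], [0, 0, -0.67], 0.5]
    - [[0.45, -0.82, -0.05], [0, 0, -0.67], 0.5]
    - [[0.45, -0.82, -0.05], [0, 0, -0.67], 0.5]
    - [[0.45, -0.82, -0.05], [0, 0, -0.67], 0.5]
    - [[0.45, -0.82, -0.05], [0, 0, -0.67], 0.5]
    - [[0.45, -0.82, -0.05], [0, 0, -0.67], 0.5]
    - [[0.45, -0.82, -0.05], [0, 0, -0.67], 0.5]
    - [[0.45, -0.82, -0.05], [0, 0, -0.67], 0.5]
    - [[0.45, -0.82, -0.05], [0, 0, -0.67], 0.5]
    - [[0.45, -0.82, -0.05], [0, 0, -0.67], 0.5]
    - [[0.45, -0.82, -0.05], [0, 0, -0.67], 0.5]
    - [[0.45, -0.82, -0.05], [0, 0, -0.67], 0.5]
    - [[0.45, -0.82, -0.05], [0, 0, -0.67], 0.5]
    - [[0.4, -0.82, -0.05], [0, 0, -0.67], 0.5]
    - [[0, 0, 0], [0, 0, 0], 0.5]
    - [[0, 0, 0], [0, 0, 0], 0.5]

```text
time: 3.3
eef_pos: [0.4967, -0.119, 0.2012]
tcp_rot: [0.935, 0.355, -0.001, -0.001]
wrist_force: [-0.2, -0.3, -0.2]
grip_width: 0.501
```

Run:
```python
from workcell import ctrl, vision
import cv2,numpy as np
from scipy.spatial.transform import Rotation as Ro
s=ctrl.sense();print(s["eef_pos"],s["tcp_rot"],s["wrist_force"],s["torque"])
f=vision.grab_frame("wrist");np.savez("wrist1.npz",**f)
T=f["tool_from_camera"];print(T)
R=Ro.from_quat(s["tcp_rot"]).as_matrix();print("tool y ang",np.degrees(np.arctan2(R[1,1],R[0,1])))
z=f["range_z"];K=f["intrinsics"];v,u=np.mgrid[0:z.shape[0],0:z.shape[1]]
c=np.stack([(u-K[0,2])/K[0,0]*z,(v-K[1,2])/K[1,1]*z,z],-1)
P=(c@T[:3,:3].T+T[:3,3])@R.T+s["eef_pos"]
m=(z>0)&(P[...,2]>.112)&(P[...,2]<.13)&(np.hypot(P[...,0]-.497,P[...,1]+.121)<.05)
print(m.sum(),cv2.minAreaRect(P[m][:,:2].astype(np.float32)*1000),np.median(P[m],0))
cv2.imwrite("pics/wrist1.png",f["color"][:,:,::-1])
```

```text
[ 0.49670935 -0.11897762  0.20122062] [ 9.35016926e-01  3.54601884e-01 -5.92732533e-04 -7.07400025e-04] [-0.2031201  -0.25426183 -0.19561299] [-0.00141283  0.00542638  0.00260937]
[[ 2.84568671e-05 -9.49833205e-01 -3.12756907e-01  8.00747182e-02]
 [ 9.99999792e-01  2.28333130e-04 -6.02453610e-04  5.21859954e-05]
 [ 6.43643206e-04 -3.12756825e-01  9.49833014e-01 -1.34285278e-01]
 [ 0.00000000e+00  0.00000000e+00  0.00000000e+00  1.00000000e+00]]
tool y ang -48.46191832415301
823 ((499.7540588378906, -121.80970764160156), (53.24962615966797, 8.932523727416992), 41.547996520996094) [ 0.50142109 -0.11993496  0.12334056]
```

View pics/wrist1.png

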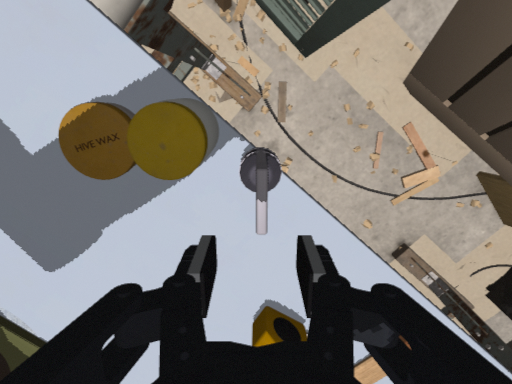

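Emit:
step_arm:
  deltas:
    - [[0.07, -0.09, -0.6], [0, 0, 0], 0.5]
    - [[0, 0, -0.8], [0, 0, 0], 0.5]
    - [[0, 0, -0.8], [0, 0, 0], 0.5]
    - [[0, 0, -0.8], [0, 0, 0], 0.5]
    - [[0, 0, -0.5], [0, 0, 0], 0.5]
    - [[0, 0, -0.16], [0, 0, 0], 0.5]
    - [[0, 0, 0], [0, 0, 0], 0.5]

```text
time: 4.05
eef_pos: [0.4982, -0.1205, 0.11]
tcp_rot: [0.935, 0.355, -0.001, -0.0]
wrist_force: [-0.2, 0.4, 0.3]
grip_width: 0.5
```

Run:
```python
from workcell import ctrl, vision
import cv2,numpy as np
s=ctrl.sense();print(s["eef_pos"],s["tcp_rot"],s["wrist_force"],s["torque"])
f=vision.grab_frame("wrist");cv2.imwrite("pics/wrist2.png",f["color"][:,:,::-1])
```

```text
[ 0.49823056 -0.12046667  0.11001869] [ 9.34796358e-01  3.55183313e-01 -5.85206044e-04 -4.90802032e-04] [-0.15068998  0.41950193  0.29686318] [-0.058944    0.02918236 -0.01764047]
```

View pics/wrist2.png

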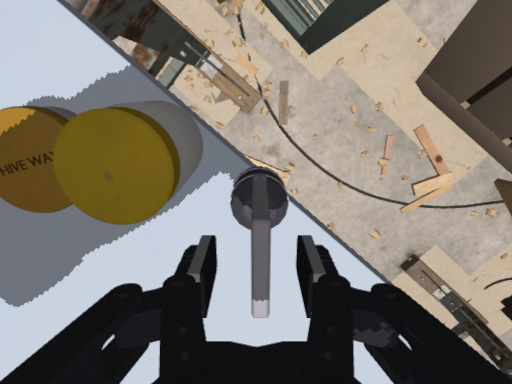

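The crown stands between the jaws at about (261,240). The jaw centre is at about 257, so it is within roughly 1 mm. Closing firmly.

Emit:
step_arm:
  deltas:
    - [[0, 0, 0], [0, 0, 0], 0.3]
    - [[0, 0, 0], [0, 0, 0], 0.2]
    - [[0, 0, 0], [0, 0, 0], 0.0]
    - [[0, 0, 0], [0, 0, 0], 0.0]
    - [[0, 0, 0], [0, 0, 0], 0.0]
    - [[0, 0, 0], [0, 0, 0], 0.0]
    - [[0, 0, 0], [0, 0, 0], 0.0]
  force: 100

```text
time: 4.8
eef_pos: [0.4999, -0.1216, 0.1113]
tcp_rot: [0.935, 0.355, 0.001, 0.001]
wrist_force: [-0.0, -0.4, 5.5]
grip_width: 0.079
```

Run:
```python
from workcell import ctrl, vision
import cv2,numpy as np
s=ctrl.sense();print(s["time"],s["eef_pos"],s["tcp_rot"],s["wrist_force"],s["torque"],s["grip_width"]*85)
f=vision.grab_frame("wrist");cv2.imwrite("pics/wrist3.png",f["color"][:,:,::-1])
```

```text
4.8 [ 0.49990416 -0.12158834  0.11128448] [9.35039577e-01 3.54541801e-01 8.71824934e-04 5.84546389e-04] [-0.02323458 -0.39378857  5.52886718] [0.00937466 0.12559354 0.00696705] 6.716892065921009
```

View pics/wrist3.png

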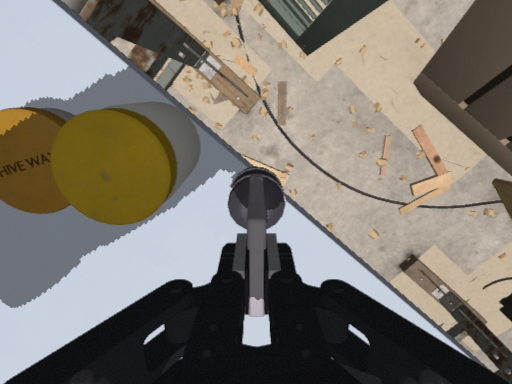

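Run:
```python
import numpy as np
from h import *
for n in("top","scene"):
    f=dict(np.load(n+".npz"));P=pts(f).reshape(-1,3);P=P[(f["range_z"].ravel()>0)]
    print(n,"max z per cell; rows x .48...; cols y -0.15..0.4")
    for x in np.arange(.48,.86,.04):
        row=[]
        for y in np.arange(-.2,.45,.05):
            m=(P[:,0]>x)&(P[:,0]<x+.04)&(P[:,1]>y)&(P[:,1]<y+.05)
            row.append("%5.2f"%P[m,2].max() if m.any() else "  .  ")
        print("%.2f"%x," ".join(row))
f=dict(np.load("top.npz"))
```

```text
top max z per cell; rows x .48...; cols y -0.15..0.4
0.48  0.01  0.13  0.10  0.10  0.00  0.01  0.01  0.18  0.18  0.19  0.01  0.01  0.03
0.52   .     .     .     .     .     .   -0.04  0.17  0.18  0.18  0.01   .     .  
0.56   .     .     .     .     .     .   -0.04 -0.04   .     .     .     .     .  
0.60 -0.80 -0.79 -0.80 -0.79 -0.79 -0.78 -0.04 -0.04 -0.80 -0.79 -0.79 -0.78 -0.79
0.64 -0.80 -0.80 -0.81 -0.80 -0.80 -0.80 -0.04 -0.04 -0.79 -0.80 -0.79 -0.80 -0.78
0.68 -0.79 -0.80 -0.80 -0.79 -0.79 -0.80 -0.04 -0.05 -0.42 -0.43 -0.49 -0.66 -0.66
0.72 -0.80 -0.62 -0.60 -0.72 -0.74 -0.74 -0.04 -0.05 -0.09 -0.05 -0.25 -0.32 -0.43
0.76  0.48  0.48  0.18  0.03 -0.02 -0.08 -0.08  0.24  0.23  0.09  0.03 -0.04 -0.05
0.80 -0.79  0.46  0.29  0.29  0.29  0.29  0.29  0.29  0.29  0.29  0.24  0.24  0.24
0.84 -0.79  0.28  0.29  0.34  0.34  0.34  0.29  0.29  0.29  0.29  0.24  0.24  0.24
scene max z per cell; rows x .48...; cols y -0.15..0.4
0.48  0.00  0.13  0.09  0.09  0.00  0.00  0.00  0.18  0.18  0.19  0.01  0.01  0.03
0.52   .     .     .     .     .     .   -0.04  0.17  0.18  0.18   .     .    0.02
0.56   .     .     .     .     .     .   -0.04 -0.05   .    0.17   .     .     .  
0.60   .     .     .     .     .     .   -0.04 -0.05   .     .     .     .     .  
0.64   .     .     .     .     .     .   -0.04 -0.05   .     .     .     .     .  
0.68   .     .     .     .     .     .   -0.04 -0.05   .     .     .     .     .  
0.72   .     .     .     .     .     .   -0.04 -0.05 -0.10 -0.05 -0.26 -0.32   .  
0.76  0.49  0.49  0.18 -0.02 -0.03 -0.08 -0.14  0.24  0.22  0.09  0.03 -0.05 -0.05
0.80  0.48  0.42  0.29  0.29  0.29  0.29  0.29  0.29  0.29  0.29  0.24  0.24  0.24
0.84   .    0.28  0.28  0.42  0.42  0.41  0.29  0.29  0.29  0.29  0.24  0.24  0.24
```

Emit:
step_arm:
  deltas:
    - [[0, 0, 0.3], [0, 0, 0], 0.0]
    - [[0, 0, 0.6], [0, 0, 0], 0.0]
    - [[0, 0, 0.8], [0, 0, 0], 0.0]
    - [[0, 0, 0.9], [0, 0, 0], 0.0]
    - [[0, 0, 0.9], [0, 0, 0], 0.0]
    - [[0, 0, 0.9], [0, 0, 0], 0.0]
    - [[0, 0, 0.9], [0, 0, 0], 0.0]
    - [[0, 0, 0.6], [0, 0, 0], 0.0]
    - [[0.1, 0.5, 0.4], [0, 0, 0.8], 0.0]
    - [[0.1, 0.6, 0.2], [0, 0, 0.8], 0.0]
    - [[0.15, 0.6, 0], [0, 0, 0.8], 0.0]
    - [[0.15, 0.6, 0], [0, 0, 0.8], 0.0]
    - [[0.15, 0.6, 0], [0, 0, 0.8], 0.0]
    - [[0.15, 0.6, 0], [0, 0, 0.8], 0.0]
    - [[0.15, 0.6, 0], [0, 0, 0.8], 0.0]
    - [[0.15, 0.6, 0], [0, 0, 0.8], 0.0]
    - [[0.15, 0.6, 0], [0, 0, 0.8], 0.0]
    - [[0.15, 0.6, 0], [0, 0, 0.8], 0.0]
    - [[0.15, 0.6, 0], [0, 0, 0.8], 0.0]
    - [[0.15, 0.6, 0], [0, 0, 0.8], 0.0]

```text
time: 6.85
eef_pos: [0.5408, 0.0567, 0.2721]
tcp_rot: [0.647, 0.762, -0.001, -0.001]
wrist_force: [0.1, -0.3, -2.2]
grip_width: 0.081
```

```bash
cat > st.py <<'E'
from workcell import ctrl
import numpy as np
from scipy.spatial.transform import Rotation as Ro
B=np.array([.4688,.2702]);TH=np.radians(156.)
EX=np.array([np.cos(TH),np.sin(TH)]);EY=np.array([-EX[1],EX[0]])
def state():
    s=ctrl.sense();R=Ro.from_quat(s["tcp_rot"]).as_matrix()
    d=s["eef_pos"][:2]-B;F=s["wrist_force"];M=s["torque"]
    print("t",round(s["time"],2),"pos",s["eef_pos"].round(4),"yaw",np.degrees(np.arctan2(R[1,1],R[0,1])).round(2),"toolz",R[:,2].round(4),
     "stand",(d@EX*1000).round(2),(d@EY*1000).round(2),"F stand",(F[:2]@EX).round(2),(F[:2]@EY).round(2),F[2].round(2),"M",(M[:2]@EX).round(3),(M[:2]@EY).round(3),M[2].round(3),"grip",(s["grip_width"]*85).round(2))
    return s
E
python3 -c "from st import *;state()"
```

```text
Traceback (most recent call last):
  File "st.py", line 10, in state
    "stand",(d@EX*1000).round(2),(d@EY*1000).round(2),"F stand",(F[:2]@EX).round(2),(F[:2]@EY).round(2),F[2].round(2),"M",(M[:2]@EX).round(3),(M[:2]@EY).round(3),M[2].round(3),"grip",(s["grip_width"]*85).round(2))
                                                                                                                                                                                       ^^^^^^^^^^^^^^^^^^^^^^^^^^
AttributeError: 'float' object has no attribute 'round'
```

Emit:
step_arm:
  deltas:
    - [[0.12, 0.55, 0], [0, 0, 0.78], 0.0]
    - [[0.12, 0.55, 0], [0, 0, 0.78], 0.0]
    - [[0.12, 0.55, 0], [0, 0, 0.78], 0.0]
    - [[0.12, 0.55, 0], [0, 0, 0.78], 0.0]
    - [[0.12, 0.55, 0], [0, 0, 0.78], 0.0]
    - [[0.12, 0.55, 0], [0, 0, 0.78], 0.0]
    - [[0.12, 0.55, 0], [0, 0, 0.78], 0.0]
    - [[0.12, 0.55, 0], [0, 0, 0.78], 0.0]
    - [[0.12, 0.55, 0], [0, 0, 0.78], 0.0]
    - [[0.12, 0.55, 0], [0, 0, 0.78], 0.0]
    - [[0.12, 0.55, 0], [0, 0, 0.78], 0.0]
    - [[0.12, 0.5, 0], [0, 0, 0.78], 0.0]
    - [[0, 0, 0], [0, 0, 0], 0.0]
    - [[0, 0, 0], [0, 0, 0], 0.0]

```text
time: 8.25
eef_pos: [0.5769, 0.2195, 0.272]
tcp_rot: [0.215, 0.977, -0.001, -0.001]
wrist_force: [-0.8, 0.2, -4.8]
grip_width: 0.079
```

```bash
sed -i 's/(s\["grip_width"\]\*85).round(2)/round(s["grip_width"]*85,2)/' st.py
python3 -c "from st import *;state()"
```

```text
t 8.25 pos [0.5769 0.2195 0.272 ] yaw 65.22 toolz [-0.002  -0.0014 -1.    ] stand -119.38 2.36 F stand 0.78 0.16 -4.75 M 0.054 -0.049 -0.014 grip 6.75
```

Emit:
step_arm:
  deltas:
    - [[0.04, 0.08, -0.4], [0, 0, 0.13], 0.0]
    - [[0, 0, -0.6], [0, 0, 0], 0.0]
    - [[0, 0, -0.6], [0, 0, 0], 0.0]
    - [[0, 0, -0.6], [0, 0, 0], 0.0]
    - [[0, 0, -0.5], [0, 0, 0], 0.0]
    - [[0, 0, -0.3], [0, 0, 0], 0.0]
    - [[0, 0, 0], [0, 0, 0], 0.0]
    - [[0, 0, 0], [0, 0, 0], 0.0]
    - [[0, 0, 0], [0, 0, 0], 0.0]

```text
time: 9.15
eef_pos: [0.5792, 0.2221, 0.1987]
tcp_rot: [0.207, 0.978, 0.0, 0.001]
wrist_force: [-0.2, 0.2, -3.1]
grip_width: 0.077
```

Run:
```python
from st import *
from workcell import vision
import cv2
from h import *
from scipy.spatial.transform import Rotation as Ro
s=state()
ims=[]
for n in("scene","top","wrist"):
    f=vision.grab_frame(n);np.savez(n+"2.npz",**f);c=f["color"][...,::-1]
    if n=="wrist":
        cv2.imwrite("pics/wrist4.png",c);T=f["tool_from_camera"];R=Ro.from_quat(s["tcp_rot"]).as_matrix()
        # world->cam
        Rc=(R@T[:3,:3]).T; oc=s["eef_pos"]+R@T[:3,3]; f["R"]=Rc;f["t"]=-Rc@oc
    else:
        c=c[90:210,130:250] if n=="scene" else c[130:215,140:240]
        ims.append(cv2.resize(c,(400,400 if n=="scene" else 340),interpolation=cv2.INTER_CUBIC))
    P=pts(f);z=f["range_z"]>0
    S=np.stack([(P[...,:2]-B)@EX,(P[...,:2]-B)@EY],-1)*1000
    m=z&(P[...,2]>.204)&(P[...,2]<.216)&(abs(S[...,0]+119)<40)&(abs(S[...,1])<8)
    if m.sum()>10: q=S[m];print(n,"crown top",m.sum(),q.min(0),q.max(0),np.median(P[m][:,2]))
    for z0,z1 in((.18,.2),(.16,.18),(.12,.14)):
        m=z&(P[...,2]>z0)&(P[...,2]<z1)&(S[...,0]>-160)&(S[...,0]<-70)&(abs(S[...,1])<40)
        if m.sum(): q=S[m];print("  ",z0,m.sum(),np.percentile(q,[1,50,99],axis=0).round(1).tolist())
ims[1]=cv2.copyMakeBorder(ims[1],0,60,0,0,cv2.BORDER_CONSTANT)
cv2.imwrite("pics/pre.png",np.hstack(ims))
```

```text
t 9.15 pos [0.5792 0.2221 0.1987] yaw 66.07 toolz [ 1.6e-03  6.0e-04 -1.0e+00] stand -120.38 -0.95 F stand 0.24 -0.06 -3.06 M -0.021 0.007 0.019 grip 6.58
scene crown top 49 [-147.11518654   -6.21619476] [-91.24706821   7.40526317] 0.20944852953671175
   0.18 70 [[-145.0, -3.4], [-108.7, 2.0], [-92.4, 13.1]]
   0.16 123 [[-143.5, -38.8], [-77.7, 0.8], [-70.8, 35.9]]
   0.12 135 [[-143.7, -2.3], [-117.2, 7.3], [-100.2, 20.5]]
   0.12 10 [[-119.6, 11.6], [-116.2, 18.3], [-111.2, 20.7]]
wrist crown top 1914 [-148.3206799    -7.98488727] [-93.39001099   7.9706823 ] 0.2107832016349842
   0.18 390 [[-113.8, -16.1], [-95.3, -0.7], [-93.6, 13.9]]
   0.16 2337 [[-96.0, -39.4], [-78.0, -0.7], [-72.6, 39.0]]
   0.12 1582 [[-137.7, -21.7], [-115.9, -1.4], [-94.1, 19.5]]
```

View pics/pre.png

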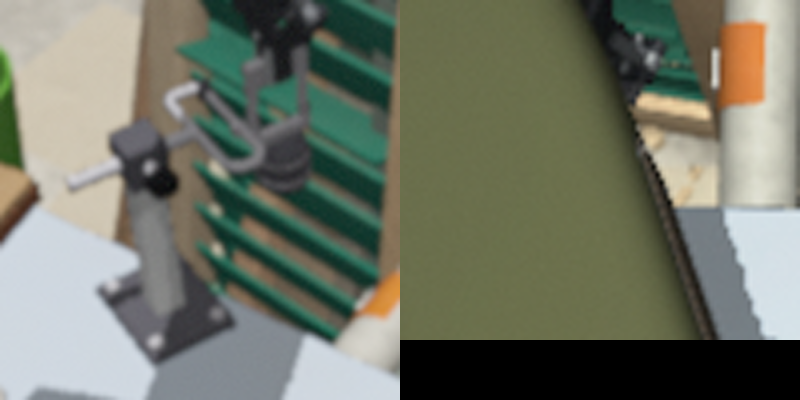

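View pics/wrist4.png

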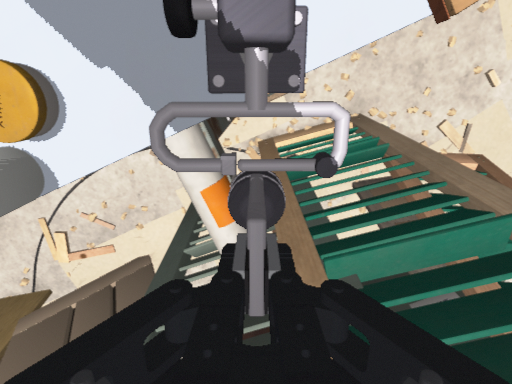

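The wrist view shows the crown lined up with the shank at column 256. The nose block is at about (229,163), the hinge at (326,164) and the loop edges at columns 150 and 350. I'm measuring these at z = 0.17.

Run:
```python
from st import *
from h import *
from workcell import ctrl
import cv2
s=state();f=dict(np.load("wrist2.npz"))
T=f["tool_from_camera"];R=Ro.from_quat(s["tcp_rot"]).as_matrix();f["R"]=(R@T[:3,:3]).T;f["t"]=-f["R"]@(s["eef_pos"]+R@T[:3,3])
def S(p):return np.c_[(p[:,:2]-B)@EX,(p[:,:2]-B)@EY]*1000
P=pts(f);z=f["range_z"]>0
v,u=np.nonzero(z&(P[...,2]>.155)&(P[...,2]<.182)); 
r=ray(f,u,v,.172);q=S(r);k=(q[:,0]>-90)&(q[:,0]<-30)&(abs(q[:,1])<70);q=q[k];
print("loop y",np.percentile(q[:,1],[.3,99.7]))
for a in(-30,-20,-10,0,8,15,22,30,38):
    c=q[(abs(q[:,1]-a)<2)]; m=c[c[:,0]<-62];b=c[c[:,0]>-62]
    print(a,"mouth",m[:,0].min().round(1) if len(m) else None,m[:,0].max().round(1)if len(m) else None,"back",b[:,0].min().round(1)if len(b) else None,b[:,0].max().round(1)if len(b) else None)
# crown edges (top z=.2113)
g=f["color"]
v,u=np.nonzero(z&(P[...,2]>.204)&(P[...,2]<.218));q=S(ray(f,u,v,s["eef_pos"][2]+.0127));k=(abs(q[:,1])<12)&(q[:,0]<-85)&(q[:,0]>-155);q=q[k]
for a in(-95,-100,-105,-110): c=q[abs(q[:,0]-a)<2.5];print("crown",a,len(c),c[:,1].min(),c[:,1].max())
print(q.min(0),q.max(0))
```

```text
t 9.3 pos [0.579  0.2221 0.1985] yaw 66.08 toolz [ 1.3e-03  4.0e-04 -1.0e+00] stand -120.24 -0.88 F stand 0.56 0.42 -3.29 M 0.025 0.033 0.011 grip 6.69
loop y [-49.93221563  56.00502953]
-30 mouth -81.2 -73.9 back -52.0 -44.4
-20 mouth -81.2 -74.4 back -52.0 -44.9
-10 mouth -81.2 -74.4 back -52.0 -44.9
0 mouth -90.0 -75.0 back -52.0 -30.0
8 mouth -81.3 -75.0 back -52.0 -45.0
15 mouth -83.6 -71.7 back -52.0 -45.0
22 mouth -81.8 -74.5 back -52.0 -45.0
30 mouth -81.9 -74.5 back -52.0 -45.0
38 mouth -81.9 -74.5 back -52.1 -45.0
crown -95 219 -5.081932792463921 3.4315566513360154
crown -100 199 -5.140336969271459 3.472555419683273
crown -105 270 -10.234048692790136 8.549045721954236
crown -110 487 -11.746336631193047 11.896608581448781
[-146.25736422  -11.84468146] [-90.66475556  11.9975478 ]
```

Emit:
step_arm:
  deltas:
    - [[-0.07, 0.03, 0], [0, 0, 0], 0.0]
    - [[-0.07, 0.03, 0], [0, 0, 0], 0.0]
    - [[-0.07, 0.035, 0], [0, 0, 0], 0.0]
    - [[-0.07, 0.035, 0], [0, 0, 0], 0.0]
    - [[0, 0, 0], [0, 0, 0], 0.0]

```text
time: 9.8
eef_pos: [0.5712, 0.2253, 0.1978]
tcp_rot: [0.207, 0.978, -0.0, -0.0]
wrist_force: [0.1, 0.3, -3.1]
grip_width: 0.078
```

```bash
python3 -c "from st import *;state()"
```

```text
t 9.8 pos [0.5712 0.2253 0.1978] yaw 66.09 toolz [-3.e-04 -0.e+00 -1.e+00] stand -111.77 -0.64 F stand -0.02 -0.28 -3.1 M 0.009 0.025 0.004 grip 6.63
```

Emit:
step_arm:
  deltas:
    - [[-0.037, 0.016, 0], [0, 0, 0], 0.0]
    - [[0, 0, 0], [0, 0, 0], 0.0]

```text
time: 10.0
eef_pos: [0.5705, 0.2256, 0.1978]
tcp_rot: [0.207, 0.978, -0.0, -0.0]
wrist_force: [0.4, 0.9, -3.2]
grip_width: 0.08
```

```bash
python3 -c "from st import *;state()"
```

```text
t 10.0 pos [0.5705 0.2256 0.1978] yaw 66.08 toolz [-1.e-04 -0.e+00 -1.e+00] stand -111.05 -0.66 F stand 0.02 -0.93 -3.23 M 0.046 0.019 0.038 grip 6.76
```

Emit:
step_arm:
  deltas:
    - [[-0.037, 0.016, 0], [0, 0, 0], 0.0]
    - [[0, 0, 0], [0, 0, 0], 0.0]

```text
time: 10.2
eef_pos: [0.5696, 0.226, 0.1978]
tcp_rot: [0.207, 0.978, -0.0, -0.0]
wrist_force: [-0.7, -0.2, -3.3]
grip_width: 0.076
```

```bash
python3 -c "from st import *;state()"
```

```text
t 10.2 pos [0.5696 0.226  0.1978] yaw 66.08 toolz [-1.e-04  0.e+00 -1.e+00] stand -110.08 -0.62 F stand 0.55 0.44 -3.31 M 0.042 -0.059 -0.052 grip 6.47
```

Emit:
step_arm:
  deltas:
    - [[-0.037, 0.016, 0], [0, 0, 0], 0.0]
    - [[0, 0, 0], [0, 0, 0], 0.0]

```text
time: 10.4
eef_pos: [0.5687, 0.2264, 0.1978]
tcp_rot: [0.207, 0.978, -0.0, -0.0]
wrist_force: [-0.5, 0.1, -3.7]
grip_width: 0.081
```

```bash
python3 -c "from st import *;state()"
```

```text
t 10.4 pos [0.5687 0.2264 0.1978] yaw 66.08 toolz [-1.e-04 -0.e+00 -1.e+00] stand -109.05 -0.58 F stand 0.53 0.14 -3.66 M 0.002 -0.02 -0.053 grip 6.87
```

Emit:
step_arm:
  deltas:
    - [[-0.037, 0.016, 0], [0, 0, 0], 0.0]
    - [[0, 0, 0], [0, 0, 0], 0.0]

```text
time: 10.6
eef_pos: [0.5681, 0.2267, 0.1979]
tcp_rot: [0.207, 0.978, -0.0, 0.0]
wrist_force: [0.2, 0.3, -3.9]
grip_width: 0.08
```

```bash
python3 -c "from st import *;state()"
```

```text
t 10.6 pos [0.5681 0.2267 0.1979] yaw 66.07 toolz [ 6.e-04 -3.e-04 -1.e+00] stand -108.37 -0.63 F stand -0.06 -0.36 -3.92 M 0.003 0.13 0.063 grip 6.79
```

Emit:
step_arm:
  deltas:
    - [[-0.037, 0.016, 0], [0, 0, 0], 0.0]
    - [[0, 0, 0], [0, 0, 0], 0.0]

```text
time: 10.8
eef_pos: [0.5677, 0.2269, 0.198]
tcp_rot: [0.207, 0.978, -0.0, 0.001]
wrist_force: [2.1, -1.0, -3.3]
grip_width: 0.083
```

```bash
python3 -c "from st import *;state()"
```

```text
t 10.8 pos [0.5677 0.2269 0.198 ] yaw 66.06 toolz [ 1.7e-03 -7.0e-04 -1.0e+00] stand -107.94 -0.65 F stand -2.38 0.08 -3.34 M 0.054 0.731 -0.021 grip 7.01
```

Emit:
step_arm:
  deltas:
    - [[-0.037, 0.016, 0], [0, 0, 0], 0.0]
    - [[0, 0, 0], [0, 0, 0], 0.0]

```text
time: 11.0
eef_pos: [0.5664, 0.2274, 0.1979]
tcp_rot: [0.207, 0.978, -0.0, 0.0]
wrist_force: [2.2, -1.3, -3.5]
grip_width: 0.078
```

```bash
python3 -c "from st import *;state()"
```

```text
t 11.0 pos [0.5664 0.2274 0.1979] yaw 66.06 toolz [ 8.e-04 -3.e-04 -1.e+00] stand -106.53 -0.57 F stand -2.52 0.32 -3.53 M 0.167 0.716 0.045 grip 6.63
```

First touch was at stand x ≈ -108.5, as the wrist view predicted. The push target is 21 mm past that. I'll go most of the way, then look.

Emit:
step_arm:
  deltas:
    - [[-0.073, 0.0325, 0], [0, 0, 0], 0.0]
    - [[-0.073, 0.0325, 0], [0, 0, 0], 0.0]
    - [[-0.073, 0.0325, 0], [0, 0, 0], 0.0]
    - [[-0.073, 0.0325, 0], [0, 0, 0], 0.0]
    - [[-0.073, 0.0325, 0], [0, 0, 0], 0.0]
    - [[-0.073, 0.0325, 0], [0, 0, 0], 0.0]
    - [[-0.073, 0.0325, 0], [0, 0, 0], 0.0]
    - [[-0.073, 0.0325, 0], [0, 0, 0], 0.0]
    - [[0, 0, 0], [0, 0, 0], 0.0]
    - [[0, 0, 0], [0, 0, 0], 0.0]

```text
time: 12.0
eef_pos: [0.5523, 0.2342, 0.1983]
tcp_rot: [0.207, 0.978, 0.0, 0.001]
wrist_force: [4.4, -1.7, -3.1]
grip_width: 0.078
```

```bash
cat > look.py <<'E'
import sys,cv2
from st import *
from h import *
from workcell import vision
def look(tag):
    s=state();f=vision.grab_frame("wrist");np.savez(tag+".npz",**f)
    cv2.imwrite(f"pics/{tag}.png",cv2.resize(f["color"][80:280,140:370,::-1],None,fx=3,fy=3,interpolation=cv2.INTER_CUBIC))
    T=f["tool_from_camera"];R=Ro.from_quat(s["tcp_rot"]).as_matrix();f["R"]=(R@T[:3,:3]).T;f["t"]=-f["R"]@(s["eef_pos"]+R@T[:3,3])
    return s,f
if __name__=="__main__": look(sys.argv[1])
E
python3 look.py w5
```

```text
t 12.0 pos [0.5523 0.2342 0.1983] yaw 66.07 toolz [ 0.0024 -0.     -1.    ] stand -90.93 -1.05 F stand -4.71 -0.19 -3.12 M -0.069 1.265 0.044 grip 6.61
```

View pics/w5.png

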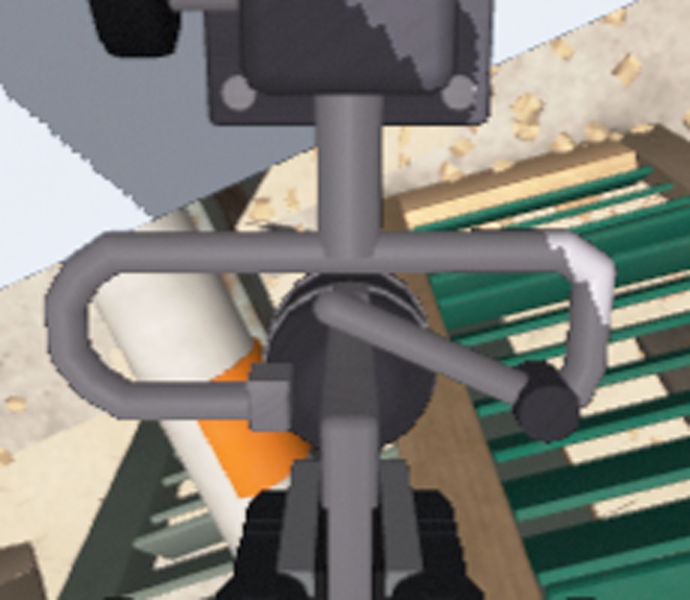

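The wrist view shows the gate swung in, with its tip at about (325,305) and hinge at (548,400). The block is at (270,398) and the bow's leg is against the gate.

Run:
```python
from st import *
from h import *
s=state();f=dict(np.load("w5.npz"))
T=f["tool_from_camera"];R=Ro.from_quat(s["tcp_rot"]).as_matrix();f["R"]=(R@T[:3,:3]).T;f["t"]=-f["R"]@(s["eef_pos"]+R@T[:3,3])
uv=np.array([[548,400],[325,303],[270,375],[180,400],[180,252],[432,345],[410,356],[493,391]])/3+[140,80]
r=ray(f,uv[:,0],uv[:,1],.172)
print((np.c_[(r[:,:2]-B)@EX,(r[:,:2]-B)@EY]*1000).round(1))
```

```text
t 12.05 pos [0.5523 0.2342 0.1983] yaw 66.07 toolz [ 0.0023 -0.     -1.    ] stand -90.93 -1.04 F stand -6.26 -0.44 -2.57 M -0.01 1.291 -0.027 grip 6.35
[[-77.9 -39.7]
 [-58.3   3.5]
 [-72.7  14.2]
 [-77.9  31.8]
 [-48.5  30.1]
 [-66.6 -16.8]
 [-68.8 -12.6]
 [-76.  -28.9]]
```

Emit:
step_arm:
  deltas:
    - [[-0.073, 0.0325, 0], [0, 0, 0], 0.0]
    - [[-0.073, 0.0325, 0], [0, 0, 0], 0.0]
    - [[0, 0, 0], [0, 0, 0], 0.0]
    - [[0, 0, 0], [0, 0, 0], 0.0]

```text
time: 12.45
eef_pos: [0.5486, 0.2355, 0.1983]
tcp_rot: [0.207, 0.978, -0.0, 0.001]
wrist_force: [4.6, -2.7, -2.1]
grip_width: 0.08
```

```bash
python3 look.py w6
```

```text
t 12.45 pos [0.5486 0.2355 0.1983] yaw 66.07 toolz [ 2.2e-03 -7.0e-04 -1.0e+00] stand -86.99 -0.74 F stand -5.29 0.59 -2.07 M 0.095 1.368 0.037 grip 6.81
```

View pics/w6.png

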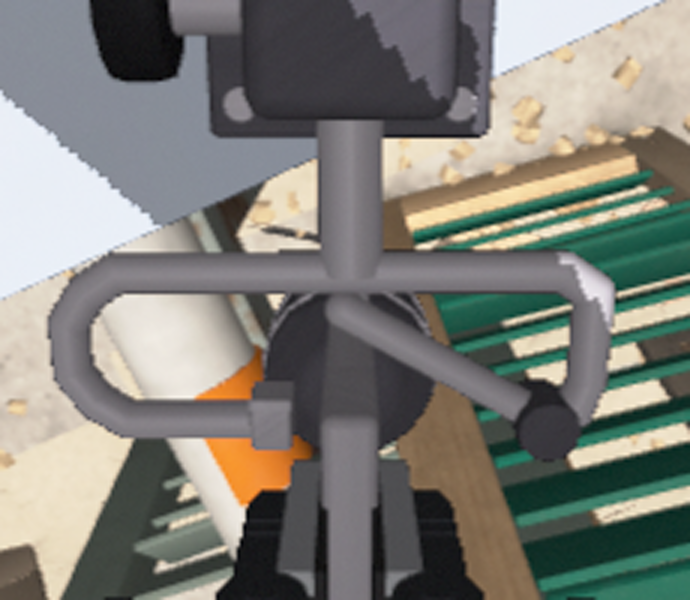

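Emit:
step_arm:
  deltas:
    - [[-0.03, 0.013, 0], [0, 0, 0], 0.0]
    - [[-0.04, -0.091, 0], [0, 0, 0], 0.0]
    - [[-0.04, -0.091, 0], [0, 0, 0], 0.0]
    - [[0, 0, 0], [0, 0, 0], 0.0]

```text
time: 12.9
eef_pos: [0.5452, 0.231, 0.1982]
tcp_rot: [0.207, 0.978, -0.0, 0.001]
wrist_force: [3.6, -3.0, -1.9]
grip_width: 0.078
```

```bash
python3 look.py w7
```

```text
t 12.9 pos [0.5452 0.231  0.1982] yaw 66.06 toolz [ 1.e-03 -8.e-04 -1.e+00] stand -85.74 4.75 F stand -4.48 1.24 -1.89 M 0.321 1.027 -0.041 grip 6.65
```

View pics/w7.png

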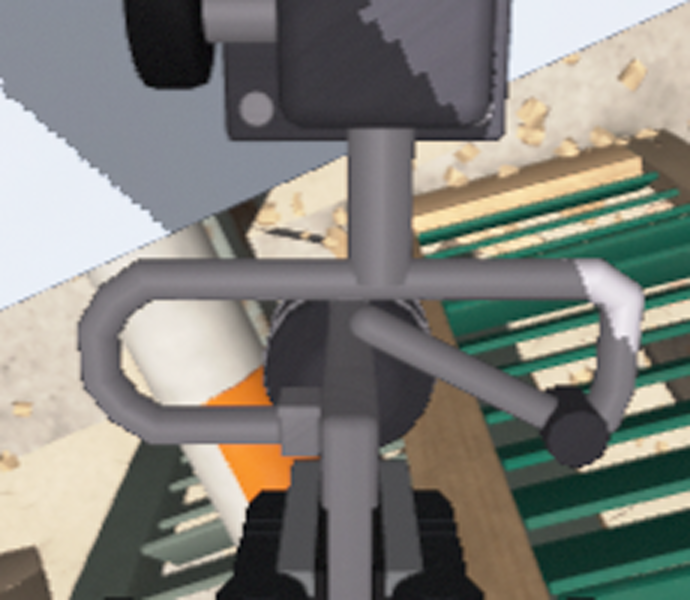

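Emit:
step_arm:
  deltas:
    - [[-0.04, -0.091, 0], [0, 0, 0], 0.0]
    - [[-0.04, -0.091, 0], [0, 0, 0], 0.0]
    - [[0, 0, 0], [0, 0, 0], 0.0]

```text
time: 13.25
eef_pos: [0.5411, 0.2261, 0.1973]
tcp_rot: [0.207, 0.978, -0.001, -0.002]
wrist_force: [0.3, -0.5, -3.4]
grip_width: 0.078
```

```bash
python3 look.py w8
```

```text
t 13.25 pos [0.5411 0.2261 0.1973] yaw 66.07 toolz [-0.0038 -0.0011 -1.    ] stand -83.99 10.88 F stand -0.5 0.3 -3.43 M -0.007 -0.058 0.002 grip 6.62
```

View pics/w8.png

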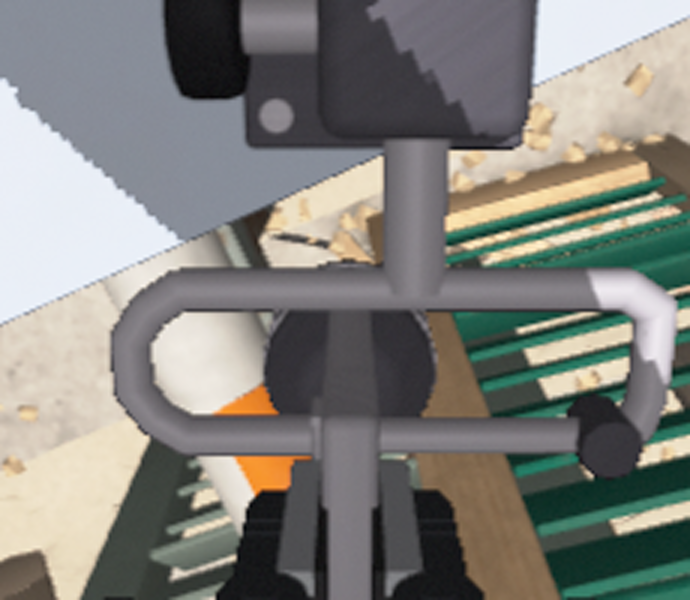

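The gate has snapped shut behind the leg: it lies straight on the mouth line at row 435, the force is back to about 0, and the leg is inside the loop. I'm sliding on to the middle of the nose bar.

Emit:
step_arm:
  deltas:
    - [[-0.04, -0.09, 0], [0, 0, 0], 0.0]
    - [[-0.04, -0.09, 0], [0, 0, 0], 0.0]
    - [[-0.04, -0.09, 0], [0, 0, 0], 0.0]
    - [[-0.04, -0.09, 0], [0, 0, 0], 0.0]
    - [[-0.04, -0.09, 0], [0, 0, 0], 0.0]
    - [[-0.04, -0.09, 0], [0, 0, 0], 0.0]
    - [[-0.04, -0.09, 0], [0, 0, 0], 0.0]
    - [[-0.04, -0.09, 0], [0, 0, 0], 0.0]
    - [[0, 0, 0], [0, 0, 0], 0.0]
    - [[0, 0, 0], [0, 0, 0], 0.0]

```text
time: 14.3
eef_pos: [0.535, 0.2089, 0.1978]
tcp_rot: [0.207, 0.978, 0.0, 0.0]
wrist_force: [0.6, 0.4, -3.7]
grip_width: 0.079
```

```bash
python3 look.py w9
```

```text
t 14.3 pos [0.535  0.2089 0.1978] yaw 66.07 toolz [ 1.e-04  1.e-04 -1.e+00] stand -85.44 29.08 F stand -0.41 -0.61 -3.66 M -0.002 -0.046 0.064 grip 6.68
```

View pics/w9.png

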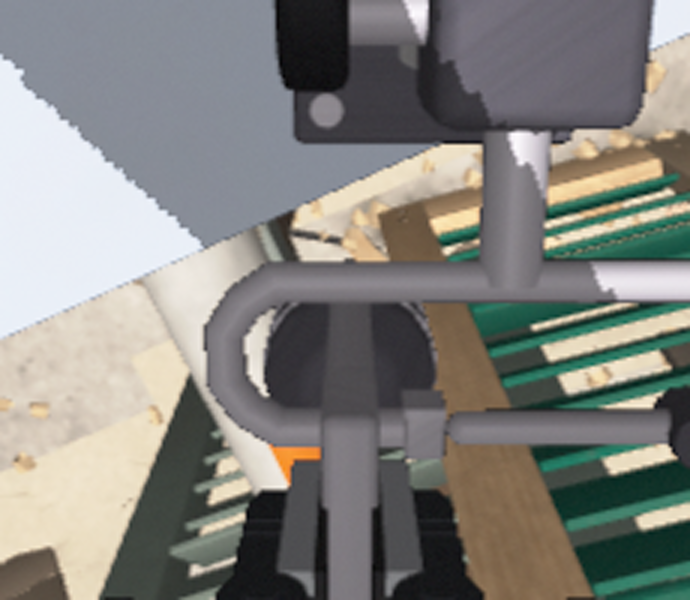

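Emit:
step_arm:
  deltas:
    - [[-0.076, -0.01, 0], [0, 0, 0], 0.0]
    - [[-0.076, -0.01, 0], [0, 0, 0], 0.0]
    - [[-0.076, -0.01, 0], [0, 0, 0], 0.0]
    - [[0, 0, -0.1], [0, 0, 0], 0.0]
    - [[0, 0, -0.1], [0, 0, 0], 0.0]
    - [[0, 0, -0.1], [0, 0, 0], 0.0]
    - [[0, 0, -0.08], [0, 0, 0], 0.0]
    - [[0, 0, 0], [0, 0, 0], 0.0]

```text
time: 15.15
eef_pos: [0.529, 0.2081, 0.1878]
tcp_rot: [0.207, 0.978, -0.0, -0.0]
wrist_force: [-0.9, -0.1, -3.4]
grip_width: 0.08
```

```bash
python3 -c "from st import *;state()"
```

```text
t 15.15 pos [0.529  0.2081 0.1878] yaw 66.07 toolz [-8.e-04 -3.e-04 -1.e+00] stand -80.31 32.26 F stand 0.78 0.41 -3.44 M -0.026 -0.005 0.029 grip 6.81
```

Emit:
step_arm:
  deltas:
    - [[0, 0, -0.04], [0, 0, 0], 0.0]
    - [[0, 0, 0], [0, 0, 0], 0.0]

```text
time: 15.35
eef_pos: [0.5293, 0.2082, 0.1872]
tcp_rot: [0.207, 0.978, -0.0, -0.0]
wrist_force: [-0.6, -0.4, -2.6]
grip_width: 0.08
```

Emit:
step_arm:
  deltas:
    - [[0, 0, -0.03], [0, 0, 0], 0.0]
    - [[0, 0, 0], [0, 0, 0], 0.0]

```text
time: 15.55
eef_pos: [0.5293, 0.2082, 0.1865]
tcp_rot: [0.207, 0.978, -0.0, 0.0]
wrist_force: [1.2, -0.1, -3.9]
grip_width: 0.082
```

```bash
python3 -c "from st import *;state()"
```

```text
t 15.55 pos [0.5293 0.2082 0.1865] yaw 66.07 toolz [ 0. -0. -1.] stand -80.51 32.05 F stand -1.15 -0.37 -3.9 M -0.007 -0.027 -0.047 grip 6.94
```

Emit:
step_arm:
  deltas:
    - [[0, 0, -0.025], [0, 0, 0], 0.0]
    - [[0, 0, 0], [0, 0, 0], 0.0]

```text
time: 15.75
eef_pos: [0.5293, 0.2082, 0.1859]
tcp_rot: [0.207, 0.978, -0.0, -0.0]
wrist_force: [-0.6, -0.3, -2.7]
grip_width: 0.078
```

Emit:
step_arm:
  deltas:
    - [[0, 0, -0.025], [0, 0, 0], 0.0]
    - [[0, 0, 0], [0, 0, 0], 0.0]

```text
time: 15.95
eef_pos: [0.5294, 0.2082, 0.1853]
tcp_rot: [0.207, 0.978, 0.0, 0.0]
wrist_force: [-0.6, -0.3, -4.5]
grip_width: 0.078
```

Emit:
step_arm:
  deltas:
    - [[0, 0, -0.025], [0, 0, 0], 0.0]
    - [[0, 0, 0], [0, 0, 0], 0.0]

```text
time: 16.15
eef_pos: [0.5294, 0.2082, 0.1851]
tcp_rot: [0.207, 0.978, 0.0, 0.0]
wrist_force: [-0.3, 0.1, 0.5]
grip_width: 0.08
```

```bash
python3 -c "from st import *;state()"
```

```text
t 16.15 pos [0.5294 0.2082 0.1851] yaw 66.07 toolz [ 5.e-04  2.e-04 -1.e+00] stand -80.58 31.99 F stand 0.29 0.06 0.54 M 0.034 -0.103 -0.006 grip 6.83
```

Contact came at z = 0.185: the bar now carries the weight (Fz went from -3.6 to about +0.5 N). Releasing gently.

Emit:
step_arm:
  deltas:
    - [[0, 0, 0], [0, 0, 0], 0.08]
    - [[0, 0, 0], [0, 0, 0], 0.11]
    - [[0, 0, 0], [0, 0, 0], 0.14]
    - [[0, 0, 0], [0, 0, 0], 0.18]
    - [[0, 0, 0], [0, 0, 0], 0.23]
    - [[0, 0, 0], [0, 0, 0], 0.3]
    - [[0, 0, 0], [0, 0, 0], 0.3]
    - [[0, 0, 0], [0, 0, 0], 0.3]
  force: 20

```text
time: 16.95
eef_pos: [0.5293, 0.2082, 0.1847]
tcp_rot: [0.207, 0.978, -0.0, -0.0]
wrist_force: [-0.1, -1.2, 0.7]
grip_width: 0.301
```

```bash
python3 look.py w10
```

```text
t 16.95 pos [0.5293 0.2082 0.1847] yaw 66.08 toolz [-0. -0. -1.] stand -80.5 32.04 F stand -0.37 1.19 0.7 M -0.046 0.044 -0.004 grip 25.6
```

View pics/w10.png

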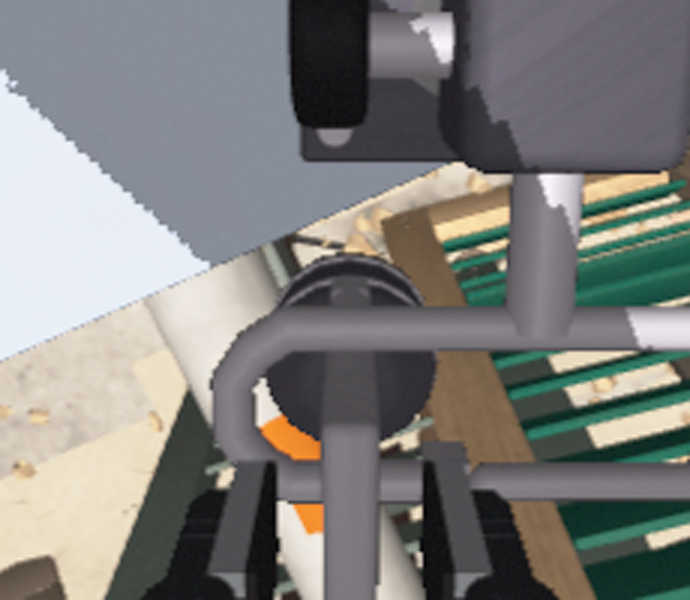

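The crown hangs free at column 350 with a clear gap to both pads (275 and 425), and the gate is shut. Rising straight up.

Emit:
step_arm:
  deltas:
    - [[0, 0, 0.15], [0, 0, 0], 0.3]
    - [[0, 0, 0.3], [0, 0, 0], 0.3]
    - [[0, 0, 0.5], [0, 0, 0], 0.3]
    - [[0, 0, 0.7], [0, 0, 0], 0.3]
    - [[0, 0, 0.8], [0, 0, 0], 0.3]
    - [[0, 0, 0.8], [0, 0, 0], 0.3]
    - [[0, 0, 0.8], [0, 0, 0], 0.3]
    - [[0, 0, 0.6], [0, 0, 0], 0.3]
    - [[0, 0, 0], [0, 0, 0], 0.3]
    - [[0, 0, 0], [0, 0, 0], 0.3]
    - [[0, 0, 0], [0, 0, 0], 0.3]
    - [[0, 0, 0], [0, 0, 0], 0.3]

```text
time: 18.2
eef_pos: [0.5288, 0.2079, 0.2999]
tcp_rot: [0.207, 0.978, -0.001, -0.001]
wrist_force: [0.0, -0.1, 0.9]
grip_width: 0.303
```

Run:
```python
from look import *
s,f=look("w11")
g=vision.grab_frame("scene");c=g["color"][...,::-1]
a=cv2.resize(c[90:240,130:330],(800,600),interpolation=cv2.INTER_CUBIC);cv2.imwrite("pics/end_scene.png",a)
s2,f2=look("w12")
print("frame change", np.abs(f["color"].astype(int)-f2["color"]).max(), (np.abs(f["color"].astype(int)-f2["color"]).max(-1)>25).sum())
```

```text
t 18.2 pos [0.5288 0.2079 0.2999] yaw 66.07 toolz [-1.9e-03 -8.0e-04 -1.0e+00] stand -80.09 32.5 F stand -0.09 0.07 0.89 M -0.003 -0.042 -0.004 grip 25.76
t 18.3 pos [0.5289 0.208  0.3001] yaw 66.07 toolz [-1.5e-03 -6.0e-04 -1.0e+00] stand -80.19 32.37 F stand 0.22 0.12 -0.29 M 0.074 -0.037 0.011 grip 25.46
frame change 202 1811
```

View pics/end_scene.png

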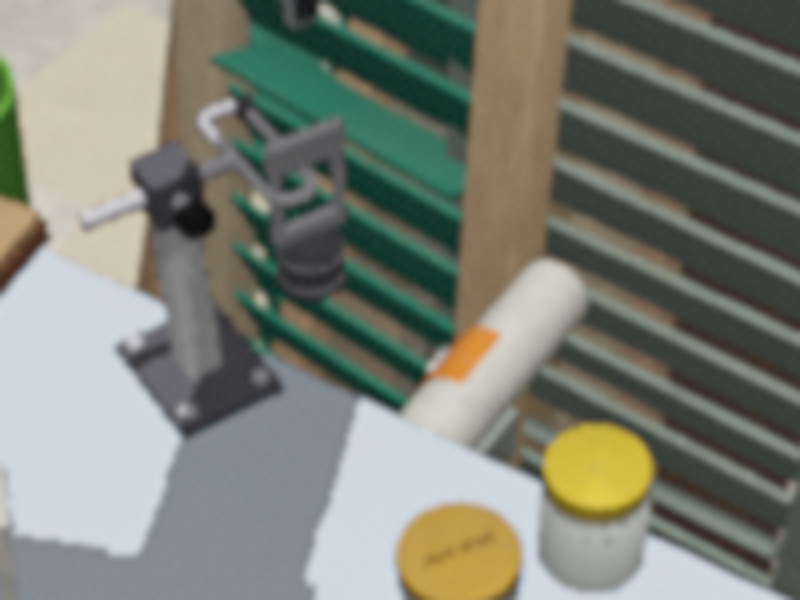

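View pics/w12.png

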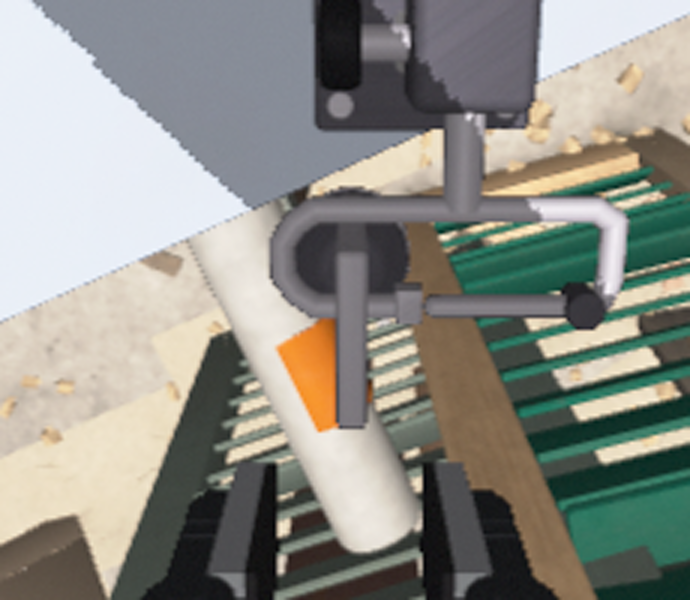

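The weight hangs on the nose bar with the gate shut and the tin and jar unmoved. I'm letting it settle, then checking that it is still.

Emit:
step_arm:
  deltas:
    - [[0, 0, 0], [0, 0, 0], 0.3]
    - [[0, 0, 0], [0, 0, 0], 0.3]
    - [[0, 0, 0], [0, 0, 0], 0.3]
    - [[0, 0, 0], [0, 0, 0], 0.3]
    - [[0, 0, 0], [0, 0, 0], 0.3]
    - [[0, 0, 0], [0, 0, 0], 0.3]
    - [[0, 0, 0], [0, 0, 0], 0.3]
    - [[0, 0, 0], [0, 0, 0], 0.3]
    - [[0, 0, 0], [0, 0, 0], 0.3]
    - [[0, 0, 0], [0, 0, 0], 0.3]
    - [[0, 0, 0], [0, 0, 0], 0.3]
    - [[0, 0, 0], [0, 0, 0], 0.3]
    - [[0, 0, 0], [0, 0, 0], 0.3]
    - [[0, 0, 0], [0, 0, 0], 0.3]
    - [[0, 0, 0], [0, 0, 0], 0.3]
    - [[0, 0, 0], [0, 0, 0], 0.3]
    - [[0, 0, 0], [0, 0, 0], 0.3]
    - [[0, 0, 0], [0, 0, 0], 0.3]
    - [[0, 0, 0], [0, 0, 0], 0.3]
    - [[0, 0, 0], [0, 0, 0], 0.3]

```text
time: 20.35
eef_pos: [0.5293, 0.2082, 0.3009]
tcp_rot: [0.207, 0.978, 0.0, 0.0]
wrist_force: [-0.3, 0.1, -0.4]
grip_width: 0.3
```

Run:
```python
from look import *
import time
for i in range(8):
    g=vision.grab_frame("scene");P=pts(g);S=np.stack([(P[...,:2]-B)@EX,(P[...,:2]-B)@EY],-1)*1000
    m0=(abs(S[...,0]+80)<45)&(abs(S[...,1]-32)<30)&(g["range_z"]>0)
    r=[]
    for z0,z1 in((.178,.2),(.076,.115)):
        m=m0&(P[...,2]>z0)&(P[...,2]<z1);v,u=np.nonzero(m);r+= [len(u),u.mean().round(2),v.mean().round(2),S[m].mean(0).round(1).tolist()]
    print(r)
a=cv2.resize(g["color"][90:240,130:330,::-1],(800,600),interpolation=cv2.INTER_CUBIC);cv2.imwrite("pics/end2.png",a)
g0=dict(np.load("scene.npz"));d=np.abs(g["color"][195:340,220:385].astype(int)-g0["color"][195:340,220:385]).max(-1)>40;print("changed px near tin/jar/tape",d.sum(), np.argwhere(d).mean(0) if d.any() else "")
look("w13")
```

```text
[166, np.float64(205.32), np.float64(125.71), [-78.7, 33.9], 214, np.float64(207.61), np.float64(156.46), [-70.9, 45.2]]
[166, np.float64(205.3), np.float64(125.73), [-78.5, 34.2], 207, np.float64(207.47), np.float64(156.43), [-70.6, 45.1]]
[165, np.float64(205.27), np.float64(125.76), [-78.4, 34.1], 210, np.float64(207.58), np.float64(156.46), [-70.8, 45.3]]
[162, np.float64(205.46), np.float64(125.57), [-79.1, 34.0], 207, np.float64(207.44), np.float64(156.48), [-70.5, 45.1]]
[167, np.float64(205.16), np.float64(125.72), [-78.4, 33.7], 213, np.float64(207.52), np.float64(156.19), [-70.8, 45.0]]
[166, np.float64(205.39), np.float64(125.71), [-78.8, 34.1], 208, np.float64(207.52), np.float64(156.49), [-70.8, 45.0]]
[169, np.float64(205.31), np.float64(125.9), [-78.5, 34.2], 210, np.float64(207.46), np.float64(156.33), [-70.5, 45.1]]
[161, np.float64(205.47), np.float64(125.66), [-79.1, 33.9], 215, np.float64(207.55), np.float64(156.44), [-70.7, 45.2]]
changed px near tin/jar/tape 367 [29.9400545  93.44686649]
t 20.75 pos [0.5293 0.2082 0.3009] yaw 66.08 toolz [-0. -0. -1.] stand -80.48 32.05 F stand 0.04 0.37 -0.59 M -0.023 -0.002 -0.016 grip 25.38
```

View pics/w13.png

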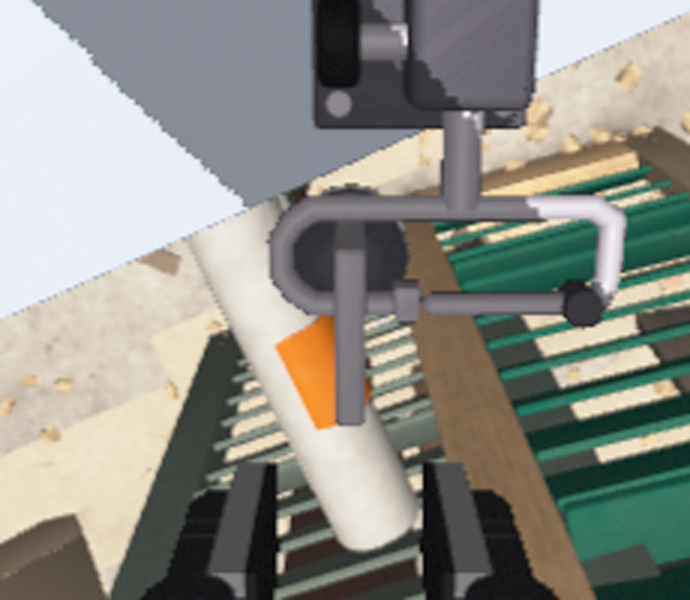

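The weight is steady to within depth noise, the gate is shut, and the only changed pixels around the loose things are where the weight stood, at (313,225). Handing in.

```bash
python3 -c "
from workcell import finish_job
print(finish_job())"
```

```text
the job is handed in; nothing more can be done
None
```

The weight now hangs still on the hook's nose bar with the gate shut behind it, and I have handed the job in. The robot clock stood at 20.75 s of the 45 s allowed, with the open gripper about 115 mm above the point where it let go.

- **Pick:** I gripped the crown plate at 100 N and carried the weight high, round to the mouth side of the hook.
- **Gate:** First touch came 108.5 mm from the stand's base centre, about where the camera had put it. I pushed the bow about 22 mm past that, with side forces on the hook up to about 6 N. The gate reached an estimated 0.51 to 0.56 rad.
- **Hanging:** I slid the bow sideways and the gate snapped shut. I lowered the bow until the bar carried the weight (a 4 N change), then let go and rose clear.

**Last checks:**
- Eight frames over 0.4 s showed no movement of the weight beyond noise.
- The tin, jar and tape look unmoved.
- The wrist force was back to about zero.

**Disagreements:**
- **Gate opening:** Reading its depth from the picture gave about 1.6 mm less than from the arm's position, so I aimed between the two. Both figures were within the allowed opening.
- **Depth overshoot:** The arm's position read up to 22.8 mm past first touch early in the slide. It was 24.5 mm after the gate had closed and its spring load came off, but by then the gate was no longer open.

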